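Clip the filter's outlet cap shut with pliers

TASK

Fasten the end cap on the water filter's outlet pipe: pick up the spring-open pliers from the plastic board, straddle the two upright ears of the open snap clip with the jaws, square to the ears, and squeeze the handles with only as much force as it takes until the clip clicks shut; too hard a squeeze crushes it. Then lay the pliers flat back on the board and let go; the clip must stay shut, touch it only with the pliers, and leave the bottle, bowl and jar where they stand.

Things in the scene. Friction and masses are not known exactly. Their poses are not given: they have to be found in the camera images.
- pliers: Loose spring-open pliers, dark steel jaws, black plastic grips, 213 mm long, 0.18 kg, lying flat on the board. Origin on the hinge axis at the underside; z up along the hinge, x from hinge to jaws (the line of symmetry while open). The frame belongs to the half with the +y grip and -y jaw: squeezed evenly, it turns half the hinge angle.
- grip (a joint): Hinge of the pliers, rad: 0 = fully open, grows as the grips are squeezed, about 0.33 when the clip has clicked, 0.37 at the stop. A spring opens it: 10 N on each grip at grips starts to close it, 12 N holds it fully shut, plus the clip's resistance. The distance between the fingers on the grips thus sets the jaws.
- jaws (a point): Point midway between the open jaws, fixed to the pliers at x = 58, z = 13 mm: it should lie between the clip's ears. Axes as pliers. Jaws: bars 16 mm high (z 5 to 21) reaching x = 78 mm, 44 mm clear between them at x = 58 when open; 25 mm, and parallel, when the grips are squeezed to about 37 mm (over all, at grips).
- grips (a point): Where to hold: midway between the two grips, fixed to the pliers at x = -80, y = 0, z = 13 mm. Axes as pliers; the fingers close along y. Centre of mass near x = -68. Grips: bars 10 mm thick, 26 mm high (z 0 to 26), from x = -135 to -35 mm; open, they measure 64 mm over their outer faces here, 5 mm more at the rear end, 5 mm less at the front end.
- board: White plastic board fixed on the counter, 300 (its x) x 240 (its y) x 8 mm thick. Origin: centre of its underside; top 8 mm higher.
- filter: Countertop water filter, a fixed steel box 150 x 170 x 130 mm with a level outlet pipe of 40 mm diameter out of its front, pipe axis 80 mm above the counter. Origin on the counter below the clip; x along the pipe from the capped end to the box. Box front at x = 75 mm, capped pipe end at x = -36 mm, free space before it.
- clip: Bare aluminium snap clip, a 20 mm wide band round the pipe with two ears. Origin on the pipe axis; x along the pipe as filter, z from the axis towards the ears. It sits turned about the pipe by up to 0.35 rad, so the ears lean sideways and the pliers must lean alike. It turns stiffly (8 N sideways at the ears) and so centres itself between closing jaws.
- ears (a point): Point midway between the open ears, 46 mm from the pipe axis along the clip's z; axes as clip. Ears: plates 22 mm along x, 5 mm thick, 21 to 63 mm from the pipe axis; 34 mm over their outer faces (along y) open, 25 mm shut. The -y ear is fixed to the clip, the +y one moves. A sprung tongue bridges their tops, up to 80 mm from the axis.
- snap (a joint): Closing angle of the clip, rad: 0 = open, 0.13 to 0.14 = clicked shut (stop). A sprung tongue resists, most at the start (about 10 N at the ears), falls to nothing half way, then snaps the clip shut, where it stays. More than 80 N of pliers on clip (both jaws added) crushes it.
- bottle: Bystander: clear bottle, 64 mm diameter, 190 mm tall; origin at its underside.
- bowl: Bystander: steel bowl, 150 mm rim diameter, 60 mm high; origin at its underside.
- jar: Bystander: white jar, 80 mm diameter, 100 mm tall; origin at its underside.
Mind the look-alikes: they are no part of the job. Several things have the shape of the pliers; the one meant has the colours described above.

How it is judged:
On the way, in this order (a step that is already met when the one before it is completed fails the run):
1. the pliers' jaws straddle both ears of the clip, which is still open (x of jaws in the frame of ears between -0.022 and 0.022 m and y of jaws in the frame of ears between -0.016 and 0.016 m and z of jaws in the frame of ears between -0.02 and 0.02 m and angle between the z axis of pliers and the z axis of ears, either way round below 0.25 rad and value of joint snap below 0.06 rad), for 0.1 s.
2. the clip clicks shut between the jaws (x of jaws in the frame of ears between -0.022 and 0.022 m and y of jaws in the frame of ears between -0.016 and 0.016 m and z of jaws in the frame of ears between -0.02 and 0.02 m and angle between the z axis of pliers and the z axis of ears, either way round below 0.25 rad and value of joint snap above 0.12 rad), for 0.1 s.
At the end, for the whole second after the job is handed in: The clip is clicked shut (snap above 0.12 rad) and the pliers lie flat (within 0.1 rad) and at rest on the board, their hinge over the board and at its surface within 4 mm, let go (value of joint snap above 0.12 rad and x of pliers in the frame of board between -0.14 and 0.14 m and y of pliers in the frame of board between -0.115 and 0.115 m and z of pliers in the frame of board between 0.004 and 0.012 m and angle between pliers's own z axis and vertical below 0.1 rad and linear speed of pliers below 0.02 m/s and contact force between the fingers and pliers below 0.2 N); the robot touches nothing.
It fails at once if the clip is crushed (more than 80 N of pliers on clip) (contact force between pliers and clip above 80 N).
It fails at once if the arm or fingers touch the clip (contact force between any of the arm, the fingers and clip above 1 N).
It fails at once if a bystander is moved by more than 30 mm (distance of any of bottle, bowl, jar from where it was at the start of the episode above 0.03 m).
It also fails if it takes over 64 s, if anything falls off the work surface, if the arm or the gripper's body presses on something with over 40 N, if the wrist force passes 120 N, or if a joint passes its speed limit or range.

ROBOT

A 7-joint arm with a two-finger parallel gripper is mounted at the origin on the work surface. World frame = base frame: x ahead of the robot, y to its left, z up, the work surface at z = 0. Lengths are in m, angles in rad, forces in N, time in s.
With the tool pointing down it reaches from about 0.4 to 0.875 m from the base axis. Payload 6.5 kg.
Tool frame: the origin (TCP) lies midway between the tips of the shut fingers; the grasp point (between the pads) lies 19 mm behind it; z points along the fingers, y is the direction in which the jaws open and shut (so a half turn about z gives the same grasp; the last joint's range is limited). The gripper opens to 85 mm and grips with 20 to 120 N. Pads are 22 mm wide; open, the fingers measure 114 mm over their backs; the gripper's body (76 mm by 85 mm) begins 54 mm behind the grasp point. The pads swing forward as they close: fully open they stand 13 mm farther back than shut.
Start: joints at [-1.326, 0.536, -0.004, 1.538, 0.003, 1.067, -0.071], TCP at [0.199, 0.619, 0.231] pointing down, gripper open.
Joint ranges: [-2.7, 2.7], [-0.37, 2.16], [-1.27, 1.26], [0.24, 2.4], [-1.31, 4.45], [0.19, 1.91], [-2.76, 2.76]. Speed limits (rad/s): [2.39, 2.39, 3.14, 3.14, 3.14, 3.14, 3.14].

INTERFACE

Orientations are given as a rotation vector (axis times angle).
In Python, from bench import manip gives the robot as it stands. The module is installed in compiled form; this text tells all that it offers.
- The arm moves only by the tool arm_command, never from a script. Its argument "motion" is a list of rows, each a list of 3 entries, a list of its own where there are three numbers: the shift along the tool's x, y, z in cm, then the turn about the tool's z in degrees, then the opening, from 0 (shut) to 1 (fully open). A call has 1 to 20 rows; each row shifts and turns the commanded pose from where the row before left it, along the tool's axes as they then stand; what a row does not reach is not made up. A row lasts 1/12 s, in which the tool goes at most 41.7 mm and 7.16 degrees, less where a joint would pass 70% of its speed; a pose out of reach is approached as far as the arm can. A call is refused whole if a number of a shift passes 4.17 or a number of a turn 7.16, either way. A call with a gripper value outside its range is refused whole. The fingers move at their own pace and stop on an object; "force" is the grip in N (left out, the last holds). Time passes only in rows, so rows that do not move let the fingers close. It gives the time, the measured TCP pose, the force and the opening at its end, in the units of the state.
- manip.sense(): the state, without advancing time (a new reading comes with each control period).
- manip.camera(name): name is "side" or "top"; returns (picture, depth): 420x560x3 uint8, red, green, blue; 420x560 float32, m along the optical axis (not along the pixel's ray), 0 where there is no reading.
- manip.get_calibration(name): a dict with "K" (3x3 intrinsics, pixels), "T" (4x4, takes a point from camera to world coordinates). Camera axes: x right, y down, z forward; pixel columns grow to the right and rows downward; lengths in m; the calibration is good to about 2 mm. A picture is of the moment at which its call begins. get_calibration takes no time and is no camera call.
- manip.sign_off(): hands the job in, once; it reports no verdict.
The state is a dict: "t": time; "qpos": joint angles; "joint_vel": joint speeds; "effort": joint torques, N m; "tcp_pos": TCP position; "tcp_rot": TCP orientation; "wrist_force": force on the tool from outside, world axes, zero at the start; "torque": the same for the moment, N m; "opening": opening from 0.0 (shut) to 1.0 (fully open).
Only numpy, scipy, OpenCV 4.12 (cv2) and the standard library are available. Lean on these libraries where they do the work, as an engineer would, in place of code of your own. Each camera call takes 0.05 s, during which the arm holds its last target.

## Working session

There is one attempt and no reset: what is moved stays moved. The work goes in short steps, Python scripts to look and compute and a tool call to move; the robot and the scene stay as the last step left them, time stands still between calls to the robot, and variables do not carry over. Pictures are saved under pics/ and viewed, and the job is handed in when it is done.

Besides the shell and the picture viewer there is one more tool, called after ">>>" by a JSON object that holds its "op" and its "data". arm_command: Moves the arm, as the interface text tells. Its arguments: {"type":"object","properties":{"motion":{"type":"array","items":{"type":"array"}},"force":{"type":"number"}},"required":["motion"]}

```bash
mkdir -p pics; ls; cat > h.py <<'E'
import numpy as np, cv2
from bench import manip
from scipy.spatial.transform import Rotation as R
def shot(name,tag):
    p,d=manip.camera(name); cv2.imwrite(f'pics/{tag}.png',cv2.cvtColor(p,cv2.COLOR_RGB2BGR)); np.savez(f'pics/{tag}.npz',p=p,d=d); return p,d
def cal(name):
    c=manip.get_calibration(name); return np.array(c["K"]),np.array(c["T"])
def pts(name,d):
    K,T=cal(name); v,u=np.mgrid[:d.shape[0],:d.shape[1]]
    c=np.stack([(u-K[0,2])/K[0,0]*d,(v-K[1,2])/K[1,1]*d,d],-1)
    return c@T[:3,:3].T+T[:3,3]
def ray(name,u,v,z):
    K,T=cal(name); r=T[:3,:3]@np.array([(u-K[0,2])/K[0,0],(v-K[1,2])/K[1,1],1]); o=T[:3,3]
    return o+r*(z-o[2])/r[2]
def load(tag):
    f=np.load(f'pics/{tag}.npz'); return f['p'],f['d']
E
python3 - <<'E'
from h import *
s=manip.sense(); print(s)
for n in('side','top'):
    shot(n,n+'0'); K,T=cal(n); print(n,K,T)
E
```

```text
pics
{'t': 0.0, 'qpos': array([-1.32617941,  0.53719895, -0.00444597,  1.53886951,  0.00261888,
        1.06727317, -0.07118492]), 'joint_vel': array([ 0.00027059, -0.00086494,  0.00023952, -0.00120174, -0.00080189,
       -0.00123854,  0.00013671]), 'effort': array([ 3.19616374e-04, -5.83416510e+01,  1.04872752e+00, -2.59112263e+01,
        1.24149676e-02,  9.43969499e-03, -2.88419324e-05]), 'tcp_pos': array([0.19862035, 0.61825265, 0.23039318]), 'tcp_rot': array([-4.86087860e-01, -3.10362659e+00,  2.73058326e-03]), 'wrist_force': array([ 0.68973476,  0.83508641, -0.00363455]), 'torque': array([-0.02887009, -0.00355412, -0.02920169]), 'opening': 0.9965143803939617}
side [[382.74246575   0.         281.90531825]
 [  0.         382.74246575 214.50516346]
 [  0.           0.           1.        ]] [[ 0.72035291 -0.5098077   0.47030607 -0.16789556]
 [-0.69337154 -0.51159137  0.50745461 -0.60947698]
 [-0.01809974 -0.69164325 -0.72201247  1.12552716]
 [ 0.          0.          0.          1.        ]]
top [[398.79592127   0.         279.36918622]
 [  0.         398.79592127 206.90526619]
 [  0.           0.           1.        ]] [[ 2.62958950e-02 -9.87389592e-01  1.56109958e-01  2.75641608e-01]
 [-9.99648014e-01 -2.65226231e-02  6.30819534e-04  6.83154569e-02]
 [ 3.51758093e-03 -1.56071597e-01 -9.87739481e-01  1.57132504e+00]
 [ 0.00000000e+00  0.00000000e+00  0.00000000e+00  1.00000000e+00]]
```

View pics/side0.png

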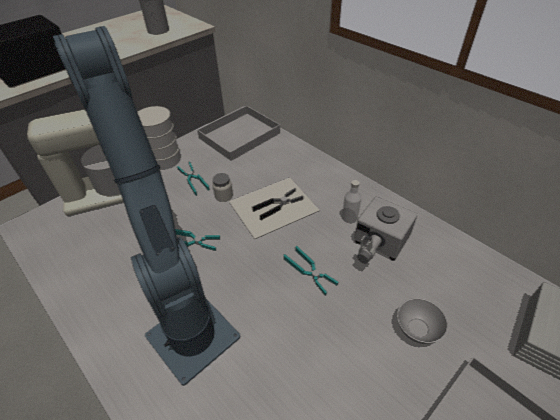

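View pics/top0.png

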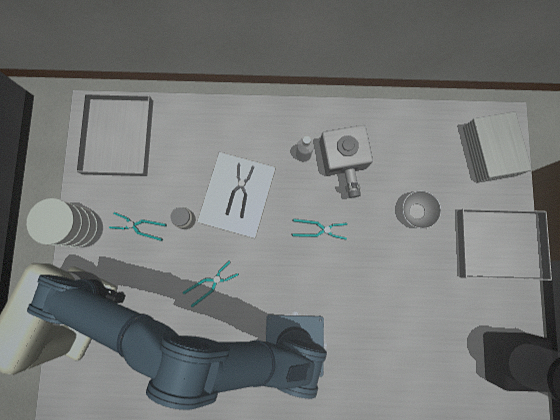

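Candidates in the top view: black-grip pliers on the white board (240,190), and teal ones at (137,225), (215,283) and (320,229). The description calls for dark steel and black plastic, so I choose (240,190). Next is a close crop to check it, and one of the clip.

```bash
python3 - <<'E'
from h import *
p,d=load('top0'); q,e=load('side0')
c=lambda im,y0,y1,x0,x1,s:cv2.resize(im[y0:y1,x0:x1],None,fx=s,fy=s,interpolation=cv2.INTER_CUBIC)
A=c(p,145,245,190,280,4);B=c(p,120,205,290,380,4.0)
Z=np.zeros((400,760,3),np.uint8);Z[:400,:360]=A;Z[:340,380:740]=B
cv2.imwrite('pics/c1.png',Z[...,::-1])
A=c(q,175,240,225,325,4);B=c(q,175,275,335,425,4)
Z=np.zeros((400,780,3),np.uint8);Z[:260,:400]=A;Z[:400,410:770]=B
cv2.imwrite('pics/c2.png',np.clip(Z[...,::-1]*1.5,0,255))
E
```

```text
[ WARN:0@0.642] global loadsave.cpp:1063 imwrite_ Unsupported depth image for selected encoder is fallbacked to CV_8U.
```

View pics/c1.png

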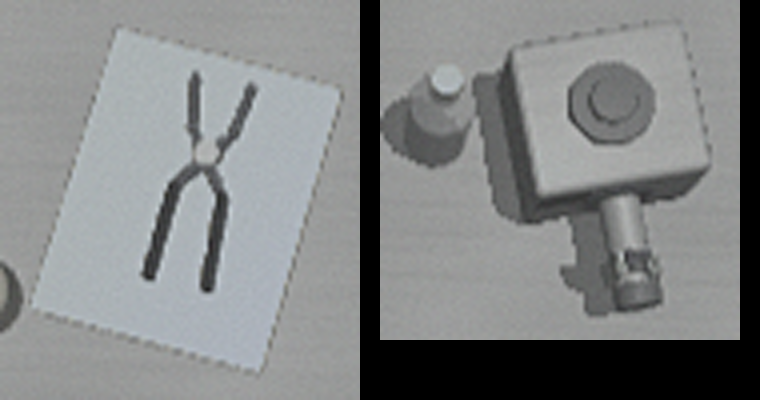

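View pics/c2.png

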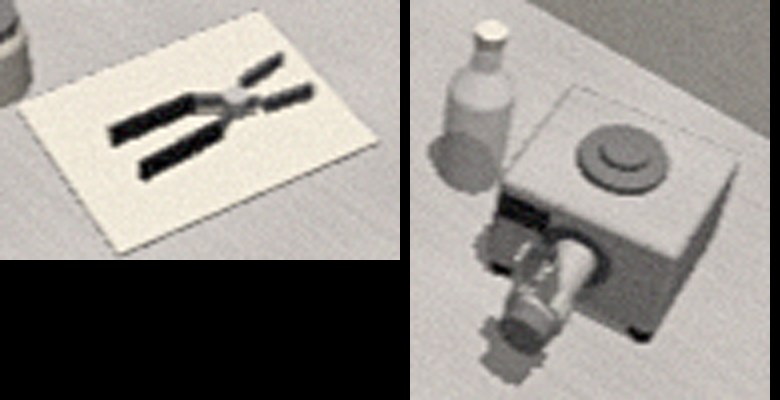

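The crop confirms the black-gripped, dark-steel pliers on the white board: grips point towards the robot, jaws towards the wall, hinge near (241,183). The clip sits on the pipe near (351,187). Now the measurements.

```bash
python3 - <<'E'
from h import *
np.set_printoptions(precision=4,suppress=True)
for n in('top','side'):
    p,d=load(n+'0'); P=pts(n,d); g=p.mean(-1)
    w=((P[...,2]<0.02)&(g>(165 if n=='top' else 190))&(P[...,0]>.3)).astype(np.uint8)
    hsv=cv2.cvtColor(p,cv2.COLOR_RGB2HSV)
    x0,x1,y0,y1=(190,285,140,245) if n=='top' else (225,325,172,240)
    print(n,'board g',p[ (200 if n=='top' else 215),(220 if n=='top' else 300)],'table',p[(230,190) if n=='top' else (250,250)])
    # pliers: dark pixels in window
    m=np.zeros(g.shape,np.uint8); m[y0:y1,x0:x1]=(g[y0:y1,x0:x1]<(110 if n=='top' else 90))
    k,lab,st,ce=cv2.connectedComponentsWithStats(m)
    for i in range(1,k):
        if st[i,4]>15:
            q=P[lab==i]; q=q[q[:,2]>0.012]
            print(st[i],ce[i].round(1),q.mean(0),np.percentile(q[:,2],[5,50,95]) )
    # box top
    b=(abs(P[...,2]-.13)<.012)&(P[...,0]>.4)
    b=b.astype(np.uint8); k,lab,st,ce=cv2.connectedComponentsWithStats(b); 
    for i in range(1,k):
        if st[i,4]>100: 
            q=P[lab==i]; r=cv2.minAreaRect((q[:,:2]*1000).astype(np.float32)); print('box',st[i],r,q[:,2].mean()); print(cv2.boxPoints(r))
E
```

```text
top board g [174 180 183] table [154 154 154]
[237 163   3  19  46] [238.1 171.6] [0.6568 0.237  0.0245] [0.0141 0.0261 0.0312]
[244 166  10  20  48] [248.9 174.8] [0.6477 0.193  0.0268] [0.018  0.0268 0.0344]
[225 185  22  33 211] [237. 201.] [0.5383 0.2366 0.0295] [0.0161 0.0304 0.0379]
[190 211   6  17  55] [192.2 219.5] [0.4599 0.405  0.0412] [0.0135 0.0412 0.069 ]
box [ 322  125   51   45 1531] ((742.2527465820312, -179.61666870117188), (152.95895385742188, 170.20509338378906), 11.10384750366211) 0.12948648318871495
[[ 650.8153 -110.8363]
 [ 683.5947 -277.8551]
 [ 833.6902 -248.3971]
 [ 800.9108  -81.3782]]
box [297 138  17  15 130] ((740.2615356445312, -21.38119888305664), (60.380126953125, 54.11629104614258), 77.407958984375) 0.12841429693742137
[[707.2726 -44.9462]
 [760.0872 -56.744 ]
 [773.2505   2.1838]
 [720.4359  13.9816]]
side board g [160 154 145] table [132 128 123]
[225 174   5  12  41] [226.5 179.7] [0.4638 0.3932 0.1199] [0.0756 0.0976 0.1024]
[225 186   8  16  92] [228.3 193.5] [0.4684 0.4038 0.0385] [0.0158 0.0392 0.0646]
[285 188  11   9  42] [289.9 192.4] [0.66
[... 376 characters left out ...]
33  91  37 363] ((972.7291259765625, 1601.04638671875), (34.87514877319336, 654.324462890625), 89.73406219482422) 0.1294898495159621
[[ 645.4895 1585.1276]
 [1299.8069 1582.0905]
 [1299.9688 1616.9652]
 [ 645.6514 1620.0023]]
box [345 191  16  12 113] ((735.0986328125, -28.181961059570312), (42.50432586669922, 57.11954116821289), 35.23896789550781) 0.128685136827741
[[701.2622 -17.1179]
 [734.2195 -63.7705]
 [768.9351 -39.246 ]
 [735.9778   7.4066]]
box [ 357  197   60   45 1345] ((741.5540771484375, -179.09561157226562), (154.7872314453125, 170.6993865966797), 11.247151374816895) 0.12964059027968056
[[ 649.0001 -110.48  ]
 [ 682.2935 -277.9011]
 [ 834.1081 -247.7112]
 [ 800.8146  -80.2901]]
```

```bash
cat >> h.py <<'E'
FO=np.array([.5948,-.2083,0]); fa=np.radians(11.15); FX=np.array([np.cos(fa),np.sin(fa),0]);FY=np.array([-np.sin(fa),np.cos(fa),0])
def filt(P):
    r=P-FO; return np.stack([r@FX,r@FY,r[...,2]-.08],-1)
E
python3 - <<'E'
from h import *
np.set_printoptions(precision=1,suppress=True,linewidth=150)
for n in('top','side'):
    p,d=load(n+'0'); F=filt(pts(n,d))*1000
    m=(abs(F[...,0])<70)&(abs(F[...,1])<70)&(F[...,2]>-60)
    q=F[m]
    pipe=q[(q[:,2]>5)&((abs(q[:,0]+28)<8)|(abs(q[:,0]-45)<20))]
    print(n,'pipe y by x',[ (pipe[abs(pipe[:,0]-c)<15][:,1].min(),pipe[abs(pipe[:,0]-c)<15][:,1].max(),pipe[abs(pipe[:,0]-c)<15][:,2].max()) for c in(-28,45)])
    e=q[(q[:,2]>22)&(abs(q[:,0])<35)]
    e=e[np.argsort(-e[:,2])]; print(len(e)); print(e)
E
```

```text
top pipe y by x [(np.float64(-22.079289302856633), np.float64(21.705611709383025), np.float64(27.98468204944478)), (np.float64(-19.248461050636177), np.float64(19.9108622813442), np.float64(24.13754191107638))]
77
[[  1.    9.5  78.3]
 [  2.4  16.3  77.1]
 [ -1.3  17.1  77.1]
 [  5.5  11.9  76.6]
 [ -0.5  -1.7  76.5]
 [  3.8   1.1  76.3]
 [  6.2  15.4  76. ]
 [  0.9   5.2  75.4]
 [ -3.3   2.3  75. ]
 [  5.3   7.9  74.5]
 [  4.7   4.3  74.5]
 [ -2.5   5.6  73.8]
 [ -1.2  12.6  73.3]
 [  3.8  19.   72.7]
 [  0.8   0.9  72.5]
 [  0.2  19.6  72.4]
 [ -4.6  13.1  72. ]
 [  4.   -3.6  71.6]
 [  7.7  17.9  71.4]
 [ -3.9  16.5  71.4]
 [ -6.8  20.7  70.7]
 [  3.   11.3  70.4]
 [  5.4  21.4  67.6]
 [ -2.4  -3.3  66.7]
 [ -6.6  16.2  66.6]
 [ -0.5   7.4  66.1]
 [ -1.6  22.5  65.8]
 [  9.4  20.3  65.8]
 [  6.4  24.5  65.4]
 [ -5.2  23.1  65.3]
 [  2.8  25.2  65.2]
 [ -2.1  18.7  65.1]
 [  9.6  -2.4  64.4]
 [  2.5  21.1  63. ]
 [ -9.1  -2.7  63. ]
 [ -8.3  23.1  62.1]
 [ -4.   26.   61.9]
 [ -7.3  26.3  59.8]
 [ 11.8  26.2  59.6]
 [  0.1  24.7  59.6]
 [ 11.2  22.5  59.3]
 [ -4.7  -4.3  59.1]
 [ 1
[... 2558 characters left out ...]
 36.3]
 [ -0.6  20.9  35. ]
 [-10.1  19.8  34.7]
 [  6.5  20.5  33.5]
 [ -3.4 -10.6  32.8]
 [ -6.9  -5.   32.6]
 [ -7.9  -9.3  31.3]
 [ -9.7  -6.5  31.2]
 [  8.   -9.1  30.8]
 [ -0.7  20.2  30.3]
 [ -7.9  23.9  29.7]
 [ -3.3  18.6  28.6]
 [  6.7 -10.2  27.6]
 [ -7.9  19.8  27. ]
 [  8.2  20.3  26.5]
 [ -2.  -10.9  26.2]
 [-24.8   0.   26.1]
 [ -7.5 -10.   26. ]
 [ -8.7  23.   25.7]
 [  4.4 -11.7  25.5]
 [  2.6 -16.3  25.3]
 [-27.8   5.8  25.3]
 [ -8.4  -6.9  24.7]
 [-21.    5.3  23.8]
 [-19.1  -4.9  23.7]
 [-20.9  -2.2  23.6]
 [-28.5   1.5  23.5]
 [  5.9 -18.7  23.5]
 [-24.4   3.5  23.3]
 [ -5.5 -16.8  23.3]
 [-18.6   2.6  23.2]
 [  7.2  19.3  22.9]
 [-12.3   2.   22.5]
 [  8.9 -13.7  22.3]]
```

```bash
python3 - <<'E'
from h import *
p,_=load('top0');q,_=load('side0')
c=lambda im,y0,y1,x0,x1,s:cv2.resize(im[y0:y1,x0:x1],None,fx=s,fy=s,interpolation=cv2.INTER_LANCZOS4)
A=c(p,165,205,330,370,9);B=c(q,220,270,350,395,8)
Z=np.zeros((400,740,3),np.uint8);Z[:360,:360]=A;Z[:400,370:730]=B
cv2.imwrite('pics/c3.png',np.clip(Z[...,::-1]*1.5,0,255).astype(np.uint8))
E
```

```text
(no output)
```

View pics/c3.png

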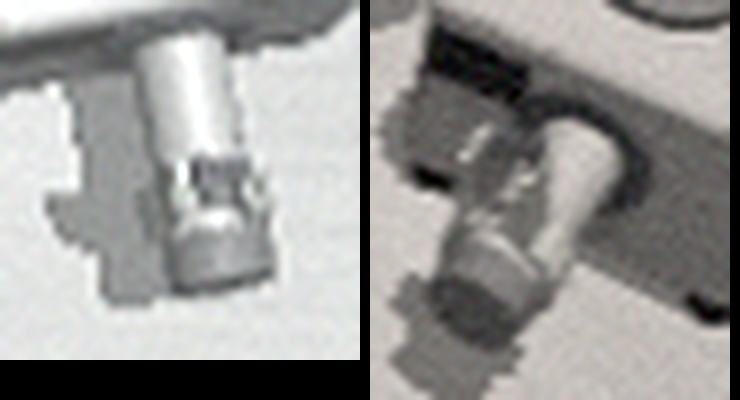

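```bash
python3 - <<'E'
from h import *
np.set_printoptions(precision=4,suppress=True,linewidth=150)
for n in('top','side'):
    p,d=load(n+'0'); P=pts(n,d); g=p.mean(-1)
    reg=(P[...,0]>.45)&(P[...,0]<.72)&(P[...,1]>.12)&(P[...,1]<.33)
    m=reg&(P[...,2]>.018)&(P[...,2]<.05)&(g<115)
    q=P[m]
    gr=q[(q[:,0]<.58)]
    c=np.array([.6,.22]); th=0
    for it in range(6):
        ax=np.array([np.cos(th),np.sin(th)]);ay=np.array([-ax[1],ax[0]])
        X=(q[:,:2]-c)@ax; Y=(q[:,:2]-c)@ay
        lo=X.min()
        s=(X>lo+.012)&(X<lo+.09)
        L=np.polyfit(X[s&(Y>0)],Y[s&(Y>0)],1);Rr=np.polyfit(X[s&(Y<0)],Y[s&(Y<0)],1)
        mid=(L+Rr)/2
        th+=np.arctan(mid[0]); c=c+ay*mid[1]
    X=(q[:,:2]-c)@ax; Y=(q[:,:2]-c)@ay
    lo,hi=np.percentile(X,[.5,99.5]);print(n,'yaw',np.degrees(th),'L',L,'R',Rr,'extent',lo,hi,hi-lo)
    print('rear',c+ax*lo,'tip',c+ax*hi)
    print(' hinge est from rear/tip',c+ax*(lo+.135),c+ax*(hi-.078))
    jm=X>hi-.04; print(' jaws mean y +/-',Y[jm&(Y>0)].mean(),Y[jm&(Y<0)].mean(),' gripsY at -80',(np.polyval(L,lo+.055)-np.polyval(Rr,lo+.055)))
    # hinge bright disc
    # board
    w=(abs(P[...,2]-.008)<.01)&(P[...,0]>.4)&(P[...,0]<.8)&(P[...,1]>.05)&(P[...,1]<.4)
    hs=p.astype(int); w&=(g>(168 if n=='top' else 143))
    k,lab,st,ce=cv2.connectedComponentsWithStats(w.astype(np.uint8)); i=1+np.argmax(st[1:,4])
    b=P[lab==i]; r=cv2.minAreaRect((b[:,:2]*1000).astype(np.float32)); print(' board',r,b[:,2].mean())
s=manip.sense(); M=R.from_rotvec(s['tcp_rot']).as_matrix(); print(M)
E
```

```text
top yaw -10.243917823479368 L [-0.0525  0.0234] R [ 0.0525 -0.0234] extent -0.1209116656191725 0.08659709874806631 0.2075087643672388
rear [0.4809 0.2457] tip [0.6851 0.2088]
 hinge est from rear/tip [0.6138 0.2217] [0.6084 0.2227]
 jaws mean y +/- 0.02532655807519503 -0.02548622391132473  gripsY at -80 0.05367135651325546
 board ((571.984375, 241.87911987304688), (236.65420532226562, 296.77130126953125), 75.96331787109375) 0.007234961837221851
side yaw -9.900605532649946 L [-0.0364  0.0244] R [ 0.0364 -0.0244] extent -0.12197223311955653 0.087635984265549 0.20960821738510554
rear [0.4796 0.2439] tip [0.6861 0.2079]
 hinge est from rear/tip [0.6126 0.2207] [0.6093 0.2213]
 jaws mean y +/- 0.025436999273366824 -0.026461939842187383  gripsY at -80 0.05369116757461825
 board ((575.43408203125, 241.04150390625), (242.42303466796875, 301.58941650390625), 76.13003540039062) 0.007298506468636021
[[-0.9521  0.3058 -0.0004]
 [ 0.3058  0.9521 -0.0015]
 [-0.0001 -0.0016 -1.    ]]
```

Both views agree. The pliers' hinge is at about (0.611, 0.222) with yaw −10.1°, and the grips point at (0.532, 0.236). The pipe axis has yaw 11.15°, the clip origin is (0.595, −0.208), and the ears lean about 0.15 rad to +y. First I move above the grips.

>>> {"op": "arm_command", "data": {"motion": [[[0, 0, 0], -5, 1], [[0, 0, 0], -2.7, 1], [[-1.5, -1.2, 0], 0, 1], [[-1.5, -1.2, 0], 0, 1], [[-2.8, -2.25, 0], 0, 1], [[-2.8, -2.25, 0], 0, 1], [[-2.8, -2.25, 0], 0, 1], [[-2.8, -2.25, 0], 0, 1], [[-2.8, -2.25, 0], 0, 1], [[-2.8, -2.25, 0], 0, 1], [[-2.8, -2.25, 0], 0, 1], [[-2.8, -2.25, 0], 0, 1], [[-2.8, -2.25, 0], 0, 1], [[-2.8, -2.25, 0], 0, 1], [[-2.8, -2.25, 0], 0, 1], [[-2.8, -2.25, 0], 0, 1], [[-1.5, -1.2, 0], 0, 1], [[-1.4, -1.2, 0], 0, 1], [[0, 0, 0], 0, 1]], "force": 20}}

```text
t: 1.68
tcp_pos: [0.5344, 0.2317, 0.231]
tcp_rot: [0.287, 3.127, -0.004]
wrist_force: [0.3, -0.8, 0.0]
opening: 0.998
```

```bash
cat >> h.py <<'E'
def tool():
    s=manip.sense(); M=R.from_rotvec(s['tcp_rot']).as_matrix(); return s,np.array(s['tcp_pos']),M
def togo(target,yaw_y=None):
    s,p,M=tool(); print('t',round(s['t'],2),'tcp',p.round(4),'yang',np.degrees(np.arctan2(M[1,1],M[0,1])).round(2),'open',round(s['opening'],3),'F',np.round(s['wrist_force'],1),'T',np.round(s['torque'],2)); 
    print(' tool shift cm',(M.T@(np.array(target)-p)*100).round(2))
E
python3 - <<'E'
from h import *
togo([.5322,.2356,.06])
E
```

```text
t 1.68 tcp [0.5344 0.2317 0.231 ] yang 79.52 open 0.998 F [ 0.3 -0.8  0. ] T [-0.05  0.01 -0.02]
 tool shift cm [ 0.31  0.39 17.1 ]
```

>>> {"op": "arm_command", "data": {"motion": [[[0, 0, 1.5], 0, 1], [[0, 0, 3], 0, 1], [[0, 0, 3], 0, 1], [[0, 0, 3], 0, 1], [[0, 0, 1.5], 0, 1], [[0, 0, 0], 0, 1], [[0, 0, 0], 0, 1]]}}

```text
t: 2.27
tcp_pos: [0.5309, 0.237, 0.1108]
tcp_rot: [-0.275, -3.128, 0.001]
wrist_force: [0.8, -0.3, 0.4]
opening: 1.0
```

```bash
python3 - <<'E'
from h import *
togo([.5322,.2356,.005])
a,da=shot('side','s1');b,db=shot('top','t1')
c=lambda im,y0,y1,x0,x1,s:cv2.resize(im[y0:y1,x0:x1],None,fx=s,fy=s,interpolation=cv2.INTER_CUBIC)
Z=np.hstack([c(a,140,240,210,310,4),c(b,140,240,190,290,4)])
cv2.imwrite('pics/c4.png',np.clip(Z[...,::-1]*1.3,0,255).astype(np.uint8))
# finger points: below gripper
for n,d in(('side',da),('top',db)):
    P=pts(n,d); s,p,M=tool(); L=(P-p)@M
    m=(abs(L[...,0])<.03)&(abs(L[...,1])<.09)&(L[...,2]>-.08)&(L[...,2]<.01)
    q=L[m]; print(n,len(q)); 
    for sg in(1,-1):
        k=q[q[:,1]*sg>0]
        if len(k): print(sg,k.min(0),k.max(0),np.sort(k[:,2])[-8:])
E
```

```text
t 2.27 tcp [0.5309 0.237  0.1108] yang 79.94 open 1.0 F [ 0.8 -0.3  0.4] T [-0.05 -0.01  0.04]
 tool shift cm [-0.17 -0.1  10.58]
side 173
1 [-0.00766353  0.00691854 -0.07960396] [ 0.02011144  0.07091556 -0.01105952] [-0.01640571 -0.01583902 -0.01506666 -0.01495015 -0.01421282 -0.01391905
 -0.01246105 -0.01105952]
-1 [-0.01071436 -0.07742969 -0.07969606] [ 0.01856238 -0.02220076 -0.01102305] [-0.02318338 -0.02228044 -0.021272   -0.0205959  -0.0182842  -0.01800769
 -0.01706708 -0.01102305]
top 12
-1 [-0.01180361 -0.0743852  -0.0764815 ] [ 0.01430975 -0.06377789 -0.06381754] [-0.06961336 -0.06870302 -0.06836724 -0.06769643 -0.06649246 -0.06535009
 -0.06491551 -0.06381754]
```

View pics/c4.png

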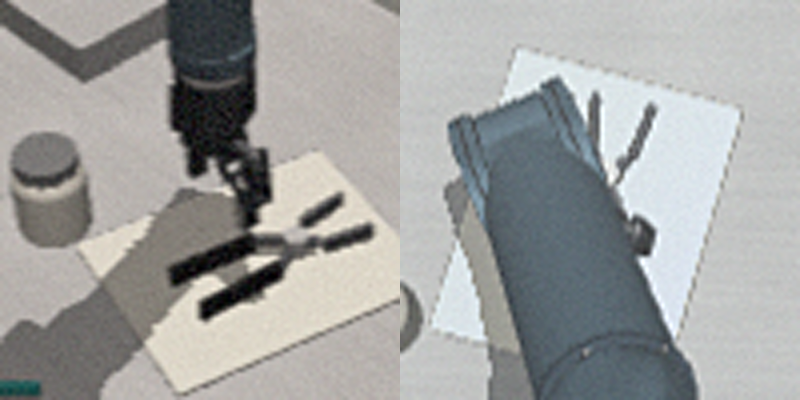

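>>> {"op": "arm_command", "data": {"motion": [[[0, 0, 0], 0, 0.72], [[0, 0, 0], 0, 0.72], [[0, 0, 0], 0, 0.72], [[0, 0, 0], 0, 0.72], [[0, 0, 0], 0, 0.72]]}}

```text
t: 2.78
tcp_pos: [0.532, 0.2365, 0.1116]
tcp_rot: [0.277, 3.129, 0.0]
wrist_force: [-0.2, 0.0, 0.1]
opening: 0.721
```

```bash
python3 - <<'E'
from h import *
togo([.5322,.2356,.005])
for i in range(2):
    a,da=shot('side',f's2{i}')
    P=pts('side',da); s,p,M=tool(); L=(P-p)@M
    m=(abs(L[...,0])<.03)&(abs(L[...,1])<.09)&(L[...,2]>-.05)&(L[...,2]<.03)
    q=L[m]
    for sg in(1,-1):
        k=q[q[:,1]*sg>0]; k=k[np.argsort(k[:,2])]
        print(k[-10:].round(4).tolist())
E
```

```text
t 2.78 tcp [0.532  0.2365 0.1116] yang 79.89 open 0.721 F [-0.2  0.   0.1] T [-0.01 -0.02  0.01]
 tool shift cm [-0.03 -0.09 10.66]
[[0.0006, 0.0306, -0.0135], [0.0028, 0.0347, -0.0116], [-0.0079, 0.0297, -0.0098], [0.0013, 0.0298, -0.0092], [0.0106, 0.0298, -0.0088], [0.0043, 0.0325, -0.0087], [-0.0054, 0.0334, -0.0084], [0.0101, 0.0383, -0.0074], [-0.004, 0.0313, -0.0053], [0.0053, 0.0315, -0.0047]]
[[0.0093, -0.0278, -0.0201], [-0.0008, -0.0402, -0.019], [0.0112, -0.0377, -0.0183], [0.0004, -0.0419, -0.0157], [0.0057, -0.043, -0.0142], [-0.0048, -0.0405, -0.0118], [0.0108, -0.0294, -0.0117], [0.0073, -0.0382, -0.0114], [0.0102, -0.0356, -0.011], [-0.0026, -0.0364, -0.0046]]
[[0.0, 0.0316, -0.0126], [0.0089, 0.0323, -0.0114], [0.0025, 0.0353, -0.0112], [-0.0043, 0.0314, -0.0106], [-0.0079, 0.0298, -0.0099], [-0.0018, 0.0274, -0.0095], [0.0042, 0.0327, -0.0087], [0.0069, 0.0284, -0.008], [0.0094, 0.032, -0.0067], [-0.0015, 0.035, -0.0041]]
[[-0.0019, -0.0454, -0.0174], [0.0068, -0.0448, -0.0164], [0.01, -0.0357, -0.0163], [0.0004, -0.0418, -0.0159], [0.0096, -0.0279, -0.0153], [0.0115, -0.0378, -0.0135], [0.011, -0.0299, -0.0123], [0.0067, -0.0371, -0.0104], [-0.0038, -0.0344, -0.0026], [0.0047, -0.0333, -0.001]]
```

>>> {"op": "arm_command", "data": {"motion": [[[0, -0.1, 0], 0, 1], [[0, 0, 0], 0, 1], [[0, 0, 0], 0, 1], [[0, 0, 2], 0, 1], [[0, 0, 3], 0, 1], [[0, 0, 2], 0, 1], [[0, 0, 1.5], 0, 1], [[0, 0, 1], 0, 1], [[0, 0, 0.7], 0, 1], [[0, 0, 0], 0, 1], [[0, 0, 0], 0, 1]]}}

```text
t: 3.8
tcp_pos: [0.532, 0.2356, 0.0096]
tcp_rot: [0.277, 3.129, 0.0]
wrist_force: [-0.4, 0.4, -0.3]
opening: 1.001
```

```bash
python3 - <<'E'
from h import *
togo([.5322,.2356,.0045])
E
```

```text
t 3.8 tcp [0.532  0.2356 0.0096] yang 79.89 open 1.001 F [-0.4  0.4 -0.3] T [ 0.02  0.02 -0.01]
 tool shift cm [-0.02  0.    0.51]
```

>>> {"op": "arm_command", "data": {"motion": [[[0, 0, 0.4], 0, 1], [[0, 0, 0.1], 0, 0.8], [[0, 0, 0], 0, 0.76], [[0, 0, 0], 0, 0.74], [[0, 0, 0], 0, 0.72], [[0, 0, 0], 0, 0.7], [[0, 0, 0], 0, 0.7], [[0, 0, 0], 0, 0.7]]}}

```text
t: 4.47
tcp_pos: [0.5323, 0.2361, 0.0057]
tcp_rot: [0.276, 3.128, 0.002]
wrist_force: [-1.4, -0.5, 8.7]
opening: 0.704
```

```bash
python3 - <<'E'
from h import *
togo([.5322,.2356,.0045])
E
```

```text
t 4.47 tcp [0.5323 0.2361 0.0057] yang 79.9 open 0.704 F [-1.4 -0.5  8.7] T [-0.08  0.48 -0.02]
 tool shift cm [ 0.   -0.05  0.12]
```

>>> {"op": "arm_command", "data": {"motion": [[[0, 0, -0.3], 0, 0.7], [[0, 0, -0.7], 0, 0.7], [[0, 0, -1.5], 0, 0.7], [[0, 0, -2.5], 0, 0.7], [[0, 0, -3], 0, 0.7], [[0, 0, -2], 0, 0.7], [[0, 0, 0], 0, 0.7], [[0, 0, 0], 0, 0.7]]}}

```text
t: 5.13
tcp_pos: [0.5323, 0.2357, 0.1055]
tcp_rot: [0.277, 3.127, 0.002]
wrist_force: [-0.0, -0.4, -2.4]
opening: 0.702
```

```bash
python3 - <<'E'
from h import *
togo([.5322,.2356,.1])
a,da=shot('side','s3');b,db=shot('top','t3')
c=lambda im,y0,y1,x0,x1,s:cv2.resize(im[y0:y1,x0:x1],None,fx=s,fy=s,interpolation=cv2.INTER_CUBIC)
Z=np.hstack([c(a,130,230,220,320,4),c(b,140,240,190,290,4)])
cv2.imwrite('pics/c5.png',np.clip(Z[...,::-1]*1.3,0,255).astype(np.uint8))
E
```

```text
t 5.13 tcp [0.5323 0.2357 0.1055] yang 79.89 open 0.702 F [-0.  -0.4 -2.4] T [ 0.01  0.07 -0.1 ]
 tool shift cm [ 0.01 -0.01  0.55]
```

View pics/c5.png

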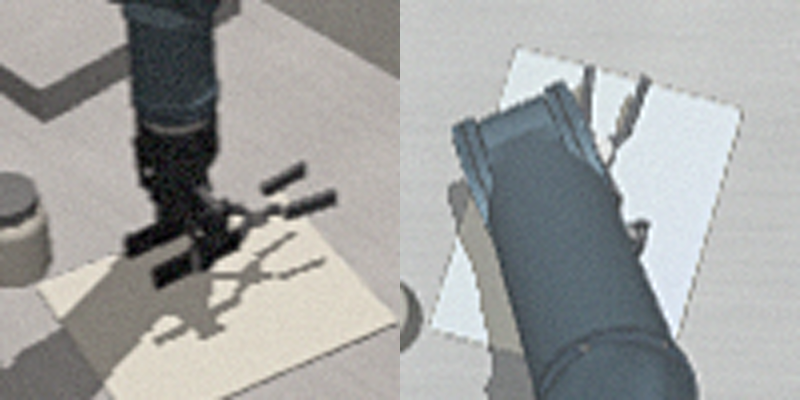

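The pliers are lifted and hanging level in the gripper, jaws at side (290,178). Next: their pose in the tool frame.

```bash
cat >> h.py <<'E'
def inhand(n,d,p=None):
    # forward = -tool x ; report jaw bars in tool frame
    P=pts(n,d); s,t,M=tool(); L=(P-t)@M*1000
    F=np.stack([-L[...,0],L[...,1],-L[...,2]],-1)  # fwd, tool y, up (rel TCP)
    return F
E
python3 - <<'E'
from h import *
np.set_printoptions(precision=1,suppress=True,linewidth=150)
for n,t in(('side','s3'),('top','t3')):
    p,d=load(t); F=inhand(n,d)
    m=(F[...,0]>108)&(F[...,0]<175)&(abs(F[...,1])<50)&(abs(F[...,2]-27)<45)
    q=F[m]
    for sg in(1,-1):
        k=q[q[:,1]*sg>0]
        if len(k)<4: continue
        print(n,'jaw',sg,len(k),'fwd',k[:,0].min(),k[:,0].max(),'y fit',np.polyfit(k[:,0]-138,k[:,1],1),'z pct',np.percentile(k[:,2],[5,25,50,75,95]),'zfit',np.polyfit(k[:,0]-138,k[:,2],1))
    m=(F[...,0]<-20)&(F[...,0]>-80)&(abs(F[...,1])<50)&(abs(F[...,2]-27)<45)
    q=F[m]
    for sg in(1,-1):
        k=q[q[:,1]*sg>0]
        if len(k)<4: continue
        print(n,'grip',sg,len(k),'fwd',k[:,0].min(),'y',k[:,1].mean(),'z pct',np.percentile(k[:,2],[5,25,50,75,95]),'zfit',np.polyfit(k[:,0]+40,k[:,2],1))
E
```

```text
side jaw 1 41 fwd 108.72489508458527 161.96438488953316 y fit [ 0.2 23.9] z pct [ 9.8 14.3 19.6 23.1 25.1] zfit [-0.1 18.2]
side jaw -1 52 fwd 108.64256679545737 162.48516095469574 y fit [ -0.1 -24.3] z pct [ 8.  14.3 18.2 21.5 24.7] zfit [-0.  17.7]
side grip 1 48 fwd -51.37233623752073 y 23.339032908178666 z pct [ 7.4 14.  21.2 27.4 30.6] zfit [ 0.1 20.3]
side grip -1 47 fwd -51.043191154815396 y -28.284159031097996 z pct [10.  15.3 21.3 28.2 31.1] zfit [-0.  21.3]
top jaw 1 33 fwd 110.71089253315989 159.94808517929317 y fit [ 0.2 23.7] z pct [ 9.4 17.7 20.4 22.9 28. ] zfit [ 0.1 20.1]
top jaw -1 35 fwd 111.11340541544958 160.15406541989387 y fit [ -0.1 -24.2] z pct [ 7.  17.1 20.  22.6 25.1] zfit [-0. 19.]
```

>>> {"op": "arm_command", "data": {"motion": [[[0, 0, -0.8], -4, 0.71], [[0, 0, -0.8], -6, 0.71], [[0, 0, -0.8], -7, 0.72], [[0, 0, -0.5], -4.2, 0.72], [[0.8, -1.6, 0], 0, 0.72], [[1.6, -2.9, 0], 0, 0.72], [[1.6, -2.9, 0], 0, 0.72], [[1.6, -2.9, 0], 0, 0.72], [[1.6, -2.9, 0], 0, 0.72], [[1.6, -2.9, 0], 0, 0.72], [[1.6, -2.9, 0], 0, 0.72], [[1.6, -2.9, 0], 0, 0.72], [[1.6, -2.9, 0], 0, 0.72], [[1.6, -2.9, 0], 0, 0.72], [[1.6, -2.9, 0], 0, 0.72], [[1.6, -2.9, 0], 0, 0.72], [[1.6, -2.9, 0], 0, 0.72], [[1.6, -2.9, 0], 0, 0.72], [[1.6, -2.9, 0], 0, 0.72], [[0.8, -1.6, 0], 0, 0.72]]}}

```text
t: 6.9
tcp_pos: [0.3776, -0.2438, 0.1322]
tcp_rot: [0.297, -3.125, 0.0]
wrist_force: [0.3, -1.0, -1.3]
opening: 0.725
```

>>> {"op": "arm_command", "data": {"motion": [[[0, 0, 0], 0, 0.72], [[0, 0, 0], 0, 0.72], [[0, 0, 0], 0, 0.72]]}}

```text
t: 7.15
tcp_pos: [0.38, -0.2394, 0.1324]
tcp_rot: [0.305, -3.125, -0.002]
wrist_force: [0.5, 0.9, -2.6]
opening: 0.723
```

```bash
python3 - <<'E'
from h import *
np.set_printoptions(precision=2,suppress=True,linewidth=150)
togo([.3813,-.2418,.114])
a,da=shot('side','s4');b,db=shot('top','t4')
c=lambda im,y0,y1,x0,x1,s:cv2.resize(im[y0:y1,x0:x1],None,fx=s,fy=s,interpolation=cv2.INTER_CUBIC)
Z=np.hstack([c(a,190,310,280,400,3.3),c(b,140,260,310,430,3.3)])
cv2.imwrite('pics/c6.png',np.clip(Z[...,::-1]*1.3,0,255).astype(np.uint8))
for n,d in(('side',da),('top',db)):
    F=inhand(n,d)
    m=(F[...,0]>90)&(F[...,0]<168)&(abs(F[...,1])<50)&(abs(F[...,2]-17)<12)
    q=F[m]
    for sg in(1,-1):
        k=q[(q[:,1]*sg>0)&(q[:,0]>115)]
        if len(k)<4: continue
        print(n,'jaw',sg,len(k),'fwd',k[:,0].min(),k[:,0].max(),'y fit',np.polyfit(k[:,0]-138,k[:,1],1),'z pct',np.percentile(k[:,2],[5,25,50,75,95]))
    # ears again
    f=filt(pts(n,d))*1000
    e=f[(abs(f[...,0])<13)&(abs(f[...,1])<45)&(f[...,2]>40)&(f[...,2]<62)]
    print('ears y range',np.sort(e[:,1])[:6],np.sort(e[:,1])[-6:])
E
```

```text
t 7.15 tcp [ 0.38 -0.24  0.13] yang 101.13 open 0.723 F [ 0.5  0.9 -2.6] T [ 0.02 -0.02 -0.02]
 tool shift cm [-0.09 -0.26  1.84]
side jaw -1 48 fwd 115.29234015952198 160.7214589447721 y fit [ -0.15 -24.58] z pct [ 6.79 14.21 18.15 19.95 21.7 ]
ears y range [-9.1  -8.51 -7.86 -7.73 -7.34 -7.17] [22.46 23.29 23.73 24.87 25.62 26.78]
top jaw 1 38 fwd 115.10608960804565 160.13225865186658 y fit [ 0.14 26.72] z pct [10.63 17.02 18.48 20.87 24.52]
top jaw -1 34 fwd 115.74451535272088 159.26066031903213 y fit [ -0.12 -22.73] z pct [ 9.98 15.49 18.39 21.2  23.92]
ears y range [-6.78 -5.74 -3.99 22.32 24.34 24.5 ] [24.5  24.59 25.77 25.88 26.24 26.35]
```

View pics/c6.png

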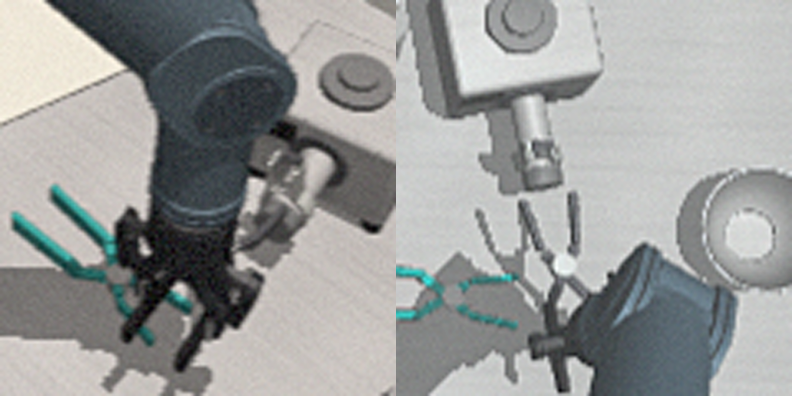

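>>> {"op": "arm_command", "data": {"motion": [[[0, -0.26, 0.5], 0, 0.72], [[0, 0, 0.9], 0, 0.72], [[0, 0, 0.45], 0, 0.72], [[-0.5, 0, 0], 0, 0.72], [[-1, 0, 0], 0, 0.72], [[-1, 0, 0], 0, 0.72], [[0, 0, 0], 0, 0.72], [[0, 0, 0], 0, 0.72], [[0, 0, 0], 0, 0.72]]}}

```text
t: 8.0
tcp_pos: [0.4056, -0.2382, 0.1149]
tcp_rot: [0.304, -3.127, 0.0]
wrist_force: [0.7, -0.9, -1.7]
opening: 0.723
```

```bash
python3 - <<'E'
from h import *
np.set_printoptions(precision=2,suppress=True,linewidth=150)
togo([.4500,-.2282,.114])
a,da=shot('side','s5');b,db=shot('top','t5')
c=lambda im,y0,y1,x0,x1,s:cv2.resize(im[y0:y1,x0:x1],None,fx=s,fy=s,interpolation=cv2.INTER_CUBIC)
Z=np.hstack([c(a,190,290,310,410,4),c(b,150,250,310,410,4)])
cv2.imwrite('pics/c7.png',np.clip(Z[...,::-1]*1.3,0,255).astype(np.uint8))
for n,d in(('side',da),('top',db)):
    F=inhand(n,d);f=filt(pts(n,d))*1000
    m=(F[...,0]>118)&(F[...,0]<164)&(abs(F[...,1])<50)&(abs(F[...,2]-17)<9)&(f[...,0]<-13)
    for sg in(1,-1):
        k=f[m&(F[...,1]*sg>0)]
        if len(k)<4: continue
        print(n,'jaw in filter',sg,len(k),'x',k[:,0].max(),'yfit',np.polyfit(k[:,0]+30,k[:,1],1),'z',np.percentile(k[:,2],[5,50,95]))
    e=f[(abs(f[...,0])<12)&(abs(f[...,1])<45)&(f[...,2]>40)&(f[...,2]<62)]
    print('ears y range',np.sort(e[:,1])[:6],np.sort(e[:,1])[-6:])
E
```

```text
t 8.0 tcp [ 0.41 -0.24  0.11] yang 101.12 open 0.723 F [ 0.7 -0.9 -1.7] T [-0.02 -0.02  0.02]
 tool shift cm [-4.55  0.12  0.09]
side jaw in filter -1 38 x -28.229532119817954 yfit [ -0.13 -20.09] z [45.8  53.32 56.7 ]
ears y range [-9.1  -8.71 -8.03 -7.99 -7.91 -7.85] [21.9  22.25 22.98 25.59 25.74 27.87]
top jaw in filter 1 29 x -32.1011442964636 yfit [ 0.18 37.72] z [46.92 52.23 60.01]
top jaw in filter -1 34 x -32.05615930352249 yfit [ -0.12 -18.15] z [45.23 53.3  59.2 ]
ears y range [-6.16 -4.76 -3.39 22.09 22.85 22.96] [24.48 24.66 24.96 25.19 25.69 25.8 ]
```

View pics/c7.png

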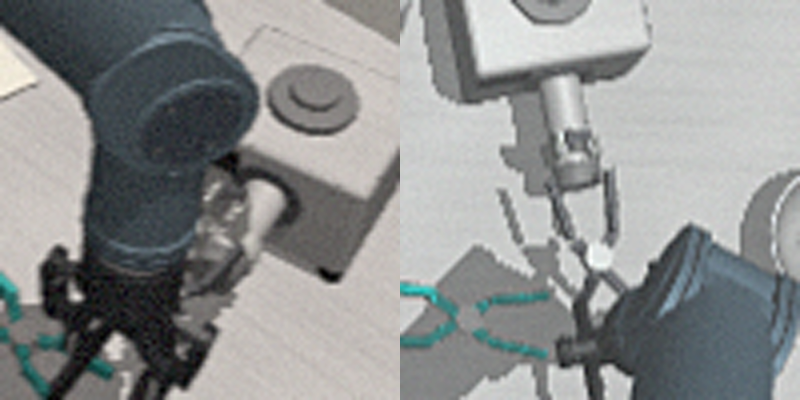

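>>> {"op": "arm_command", "data": {"motion": [[[-0.5, 0.05, 0], 0, 0.72], [[-0.6, 0, 0], 0, 0.72], [[-0.6, 0, 0], 0, 0.72], [[-0.6, 0, 0], 0, 0.72], [[-0.6, 0, 0], 0, 0.72], [[-0.6, 0, 0], 0, 0.72], [[-0.6, 0, 0], 0, 0.72], [[-0.45, 0, 0], 0, 0.72], [[0, 0, 0], 0, 0.72], [[0, 0, 0], 0, 0.72], [[0, 0, 0], 0, 0.72]]}}

```text
t: 9.02
tcp_pos: [0.4496, -0.2291, 0.1147]
tcp_rot: [0.303, -3.126, -0.0]
wrist_force: [-0.4, -0.3, -2.5]
opening: 0.72
```

```bash
python3 - <<'E'
from h import *
np.set_printoptions(precision=2,suppress=True,linewidth=150)
togo([.4500,-.2282,.114])
a,da=shot('side','s6');b,db=shot('top','t6')
c=lambda im,y0,y1,x0,x1,s:cv2.resize(im[y0:y1,x0:x1],None,fx=s,fy=s,interpolation=cv2.INTER_CUBIC)
Z=np.hstack([c(a,200,270,330,400,5.6),c(b,150,220,310,380,5.6)])
cv2.imwrite('pics/c8.png',np.clip(Z[...,::-1]*1.4,0,255).astype(np.uint8))
for n,d in(('top',db),('side',da)):
    f=filt(pts(n,d))*1000
    e=f[(abs(f[...,0])<20)&(abs(f[...,1]-8)<40)&(f[...,2]>35)]
    for c0 in range(-30,50,4):
        k=e[(e[:,1]>=c0)&(e[:,1]<c0+4)]
        if len(k): print(n,c0,len(k),k[:,2].max().round(1),np.median(k[:,2]).round(1))
E
```

```text
t 9.02 tcp [ 0.45 -0.23  0.11] yang 101.08 open 0.72 F [-0.4 -0.3 -2.5] T [ 0.03  0.05 -0.03]
 tool shift cm [-0.05  0.08  0.07]
top -22 5 55.3 53.2
top -18 14 62.0 54.6
top -14 6 59.7 50.8
top -10 2 63.8 52.9
top -6 6 77.9 59.0
top -2 3 79.2 75.4
top 2 4 79.3 77.8
top 6 4 81.0 74.8
top 10 4 74.7 73.5
top 14 7 76.8 68.2
top 18 5 72.8 65.8
top 22 14 69.4 59.2
top 26 3 66.5 61.9
top 30 8 58.7 54.0
top 34 12 60.0 54.5
top 38 5 55.2 54.0
side -22 16 58.6 51.5
side -18 9 57.1 52.9
side -14 4 56.1 54.2
side -10 9 60.2 51.4
side -6 17 79.8 63.9
side -2 6 78.2 69.5
side 2 2 74.8 72.7
side 6 5 77.1 73.8
side 10 1 73.2 73.2
```

View pics/c8.png

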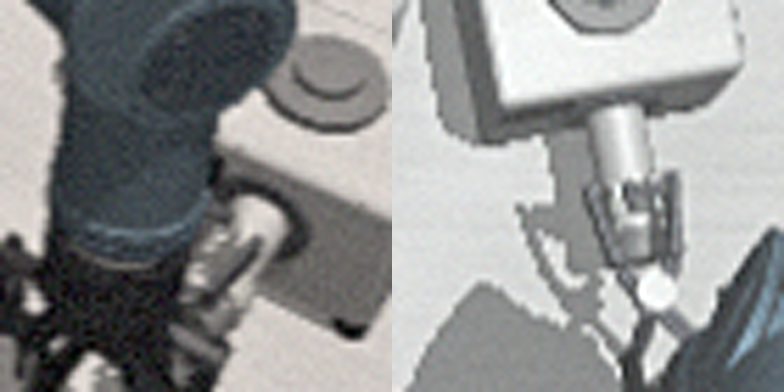

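The top view shows the jaws on either side of the ears (jaws at (603,215) and (675,215) in the crop), with no contact force. I shift slightly against the lean, then squeeze gently with the force limited to 25 N.

>>> {"op": "arm_command", "data": {"motion": [[[0, -0.15, 0], 0, 0.72], [[0, -0.15, 0], 0, 0.72], [[0, 0, 0], 0, 0.7], [[0, 0, 0], 0, 0.68], [[0, 0, 0], 0, 0.66], [[0, 0, 0], 0, 0.64], [[0, 0, 0], 0, 0.62], [[0, 0, 0], 0, 0.6], [[0, 0, 0], 0, 0.59], [[0, 0, 0], 0, 0.58], [[0, 0, 0], 0, 0.57], [[0, 0, 0], 0, 0.56], [[0, 0, 0], 0, 0.56]], "force": 25}}

```text
t: 10.2
tcp_pos: [0.45, -0.2322, 0.1147]
tcp_rot: [0.303, -3.126, 0.0]
wrist_force: [-3.7, 1.5, -0.7]
opening: 0.564
```

```bash
python3 - <<'E'
from h import *
np.set_printoptions(precision=2,suppress=True,linewidth=150)
togo([.4500,-.2282,.114])
a,da=shot('side','s7');b,db=shot('top','t7')
c=lambda im,y0,y1,x0,x1,s:cv2.resize(im[y0:y1,x0:x1],None,fx=s,fy=s,interpolation=cv2.INTER_CUBIC)
Z=np.hstack([c(a,200,270,330,400,5.6),c(b,150,220,310,380,5.6)])
cv2.imwrite('pics/c9.png',np.clip(Z[...,::-1]*1.4,0,255).astype(np.uint8))
E
```

```text
t 10.2 tcp [ 0.45 -0.23  0.11] yang 101.06 open 0.564 F [-3.7  1.5 -0.7] T [0.26 0.82 0.36]
 tool shift cm [-0.07  0.4   0.07]
```

View pics/c9.png

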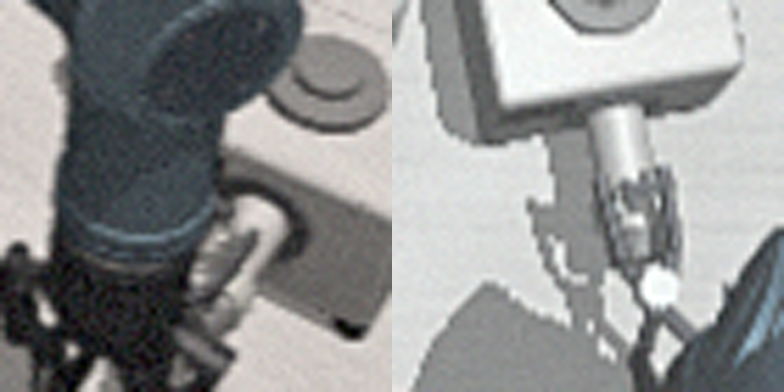

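>>> {"op": "arm_command", "data": {"motion": [[[0, 0, 0], 0, 0.55], [[0, 0, 0], 0, 0.54], [[0, 0, 0], 0, 0.53], [[0, 0, 0], 0, 0.52], [[0, 0, 0], 0, 0.51], [[0, 0, 0], 0, 0.5], [[0, 0, 0], 0, 0.49], [[0, 0, 0], 0, 0.48], [[0, 0, 0], 0, 0.47], [[0, 0, 0], 0, 0.46], [[0, 0, 0], 0, 0.45], [[0, 0, 0], 0, 0.44], [[0, 0, 0], 0, 0.44], [[0, 0, 0], 0, 0.44]], "force": 25}}

```text
t: 11.47
tcp_pos: [0.4506, -0.232, 0.1148]
tcp_rot: [-0.304, 3.127, -0.0]
wrist_force: [-0.2, -2.0, -1.1]
opening: 0.444
```

```bash
python3 - <<'E'
from h import *
np.set_printoptions(precision=2,suppress=True,linewidth=150)
togo([.4500,-.2282,.114])
a,da=shot('side','s8');b,db=shot('top','t8')
c=lambda im,y0,y1,x0,x1,s:cv2.resize(im[y0:y1,x0:x1],None,fx=s,fy=s,interpolation=cv2.INTER_CUBIC)
Z=np.hstack([c(a,200,270,330,400,5.6),c(b,150,220,310,380,5.6)])
cv2.imwrite('pics/c10.png',np.clip(Z[...,::-1]*1.4,0,255).astype(np.uint8))
for n,d in(('top',db),('side',da)):
    f=filt(pts(n,d))*1000
    e=f[(abs(f[...,0])<14)&(abs(f[...,1]-8)<40)&(f[...,2]>35)]
    for c0 in range(-30,50,4):
        k=e[(e[:,1]>=c0)&(e[:,1]<c0+4)]
        if len(k): print(n,c0,len(k),k[:,2].max().round(1),np.median(k[:,2]).round(1))
E
```

```text
t 11.47 tcp [ 0.45 -0.23  0.11] yang 101.09 open 0.444 F [-0.2 -2.  -1.1] T [-0.46 -0.01 -0.25]
 tool shift cm [-0.01  0.38  0.08]
top -18 6 57.4 53.9
top -14 11 62.6 54.6
top -10 4 54.6 50.3
top -6 5 77.4 65.7
top -2 4 76.3 74.2
top 2 5 80.1 72.1
top 6 6 81.0 72.7
top 10 7 77.7 70.5
top 14 10 74.5 61.2
top 18 9 73.6 54.3
top 22 8 61.6 54.5
side -18 12 55.4 49.9
side -14 11 56.4 53.2
side -10 8 61.5 53.8
side -6 15 77.3 63.4
side -2 6 75.3 71.7
side 2 6 77.8 72.8
side 6 3 74.1 72.0
side 10 3 43.2 38.7
```

View pics/c10.png

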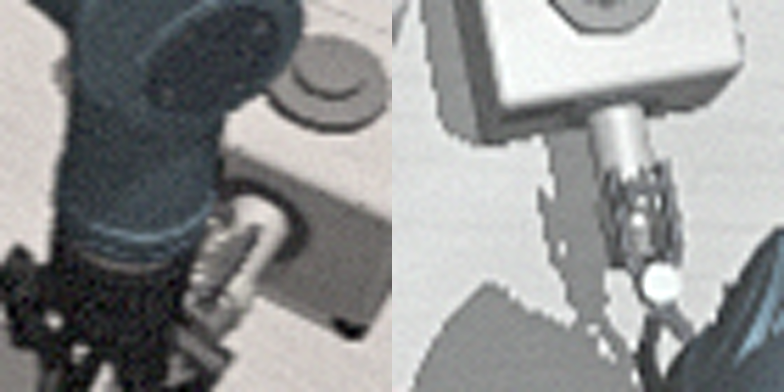

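>>> {"op": "arm_command", "data": {"motion": [[[0, 0, 0], 0, 0.43], [[0, 0, 0], 0, 0.42], [[0, 0, 0], 0, 0.41], [[0, 0, 0], 0, 0.4], [[0, 0, 0], 0, 0.4], [[0, 0, 0], 0, 0.4], [[0, 0, 0], 0, 0.4]], "force": 25}}

```text
t: 12.15
tcp_pos: [0.4504, -0.2321, 0.1148]
tcp_rot: [0.303, -3.127, 0.0]
wrist_force: [-1.4, -2.6, -0.9]
opening: 0.424
```

The fingers stall at 0.424 (36 mm over the grips, so jaws on the shut ears). Opening gently, then a look.

>>> {"op": "arm_command", "data": {"motion": [[[0, 0, 0], 0, 0.43], [[0, 0, 0], 0, 0.46], [[0, 0, 0], 0, 0.49], [[0, 0, 0], 0, 0.52], [[0, 0, 0], 0, 0.55], [[0, 0, 0], 0, 0.58], [[0, 0, 0], 0, 0.61], [[0, 0, 0], 0, 0.64], [[0, 0, 0], 0, 0.67], [[0, 0, 0], 0, 0.69], [[0, 0, 0], 0, 0.7], [[0, 0, 0], 0, 0.7]]}}

```text
t: 13.15
tcp_pos: [0.4506, -0.2319, 0.1148]
tcp_rot: [0.304, -3.127, -0.0]
wrist_force: [-0.7, -0.2, -2.8]
opening: 0.702
```

```bash
python3 - <<'E'
from h import *
np.set_printoptions(precision=2,suppress=True,linewidth=150)
togo([.4500,-.2282,.114])
a,da=shot('side','s9');b,db=shot('top','t9')
c=lambda im,y0,y1,x0,x1,s:cv2.resize(im[y0:y1,x0:x1],None,fx=s,fy=s,interpolation=cv2.INTER_CUBIC)
Z=np.hstack([c(a,200,270,330,400,5.6),c(b,150,220,310,380,5.6)])
cv2.imwrite('pics/c11.png',np.clip(Z[...,::-1]*1.4,0,255).astype(np.uint8))
for n,d in(('top',db),('side',da)):
    f=filt(pts(n,d))*1000
    e=f[(abs(f[...,0])<14)&(abs(f[...,1]-8)<40)&(f[...,2]>35)]
    for c0 in range(-30,50,4):
        k=e[(e[:,1]>=c0)&(e[:,1]<c0+4)]
        if len(k): print(n,c0,len(k),k[:,2].max().round(1),np.median(k[:,2]).round(1))
E
```

```text
t 13.15 tcp [ 0.45 -0.23  0.11] yang 101.09 open 0.702 F [-0.7 -0.2 -2.8] T [-0.06 -0.01  0.01]
 tool shift cm [-0.01  0.38  0.08]
top -30 1 53.2 53.2
top -26 9 58.3 54.5
top -22 5 56.2 53.4
top -18 6 60.9 54.2
top -10 1 45.4 45.4
top -6 7 77.0 63.0
top -2 3 75.3 74.6
top 2 3 77.0 69.8
top 6 7 83.6 76.2
top 10 7 78.7 67.2
top 14 10 76.5 53.0
top 18 4 77.6 73.6
top 22 2 56.6 53.2
top 26 8 60.9 54.7
top 30 11 56.9 51.8
top 34 2 58.6 52.2
side -30 2 53.2 52.7
side -26 12 56.7 52.4
side -22 7 57.1 56.4
side -18 1 56.9 56.9
side -10 15 58.1 44.8
side -6 17 80.1 63.2
side -2 5 78.8 65.6
side 2 6 75.3 72.5
side 6 3 75.9 73.6
side 10 3 45.9 40.3
```

View pics/c11.png

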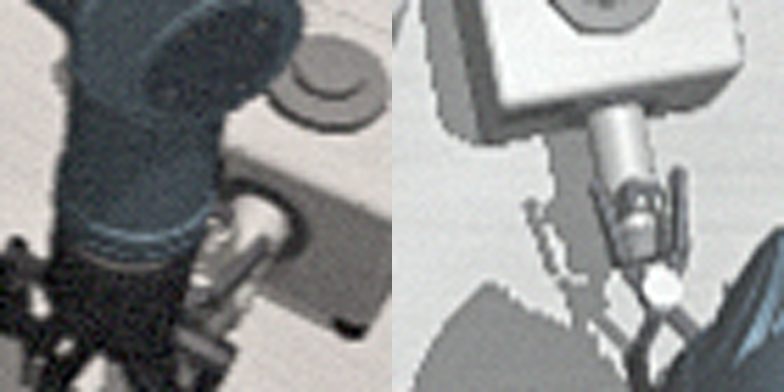

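The ears now span about −9 to 18 mm, so the clip is shut, and the jaws are clear on both sides. Retracting straight back.

>>> {"op": "arm_command", "data": {"motion": [[[0.5, 0, 0], 0, 0.7], [[0.8, 0, 0], 0, 0.7], [[1, 0, 0], 0, 0.7], [[1, 0, 0], 0, 0.7], [[1, 0, 0], 0, 0.7], [[1, 0, 0], 0, 0.7], [[1, 0, 0], 0, 0.7], [[1, 0, -0.8], 0, 0.7], [[0.5, 0, -1], 0, 0.7], [[0, 0, -1], 0, 0.7], [[0, 0, 0], 0, 0.7], [[0, 0, 0], 0, 0.7]]}}

```text
t: 14.25
tcp_pos: [0.3754, -0.2472, 0.1437]
tcp_rot: [-0.304, 3.124, -0.002]
wrist_force: [0.9, 0.2, -2.1]
opening: 0.7
```

```bash
python3 - <<'E'
from h import *
np.set_printoptions(precision=2,suppress=True,linewidth=150)
togo([.5322,.2356,.115])
a,da=shot('side','s10');b,db=shot('top','t10')
c=lambda im,y0,y1,x0,x1,s:cv2.resize(im[y0:y1,x0:x1],None,fx=s,fy=s,interpolation=cv2.INTER_CUBIC)
Z=np.hstack([c(a,200,270,330,400,5.6),c(b,150,220,310,380,5.6)])
cv2.imwrite('pics/c12.png',np.clip(Z[...,::-1]*1.4,0,255).astype(np.uint8))
for n,d in(('top',db),('side',da)):
    f=filt(pts(n,d))*1000
    e=f[(abs(f[...,0])<14)&(abs(f[...,1]-8)<40)&(f[...,2]>38)]
    print(n,len(e),'z 38-62 y',np.sort(e[e[:,2]<62][:,1]))
    F=inhand(n,d)
    m=(F[...,0]>90)&(F[...,0]<168)&(abs(F[...,1])<50)&(abs(F[...,2]-17)<14)
    q=F[m]
    for sg in(1,-1):
        k=q[(q[:,1]*sg>0)&(q[:,0]>115)]
        if len(k)<4: continue
        print(n,'jaw',sg,len(k),'fwd',k[:,0].min(),k[:,0].max(),'y fit',np.polyfit(k[:,0]-138,k[:,1],1),'z pct',np.percentile(k[:,2],[5,25,50,75,95]),np.polyfit(k[:,0]-138,k[:,2],1))
E
```

```text
t 14.25 tcp [ 0.38 -0.25  0.14] yang 101.12 open 0.7 F [ 0.9  0.2 -2.1] T [-0.05  0.05  0.02]
 tool shift cm [-24.69  44.36   2.86]
top 38 z 38-62 y [-7.1  -3.69 -3.13 11.62 11.85 14.22 14.26 14.35 15.37 15.61]
top jaw 1 40 fwd 115.89500096681446 160.5145002921211 y fit [ 0.12 24.19] z pct [ 9.03 16.68 18.75 20.76 22.75] [ 0.05 18.  ]
top jaw -1 38 fwd 115.1983028726398 162.59268263448763 y fit [ -0.11 -23.96] z pct [ 9.21 15.67 18.62 20.99 23.53] [-0.09 17.95]
side 70 z 38-62 y [-9.51 -9.14 -8.88 -8.39 -8.2  -8.13 -7.65 -7.61 -7.52 -6.96 -6.59 -6.19 -5.95 -5.84 -5.04 -4.94 -4.66 -4.05 -3.98 -3.59 -2.93 -1.37 10.   10.4
 10.45 11.04 11.23 12.48 12.51 12.74 12.97 14.26 14.99]
side jaw -1 47 fwd 115.79052591321607 161.91341962806763 y fit [ -0.09 -26.48] z pct [ 8.85 14.41 19.24 21.16 22.6 ] [-0.03 17.67]
```

View pics/c12.png

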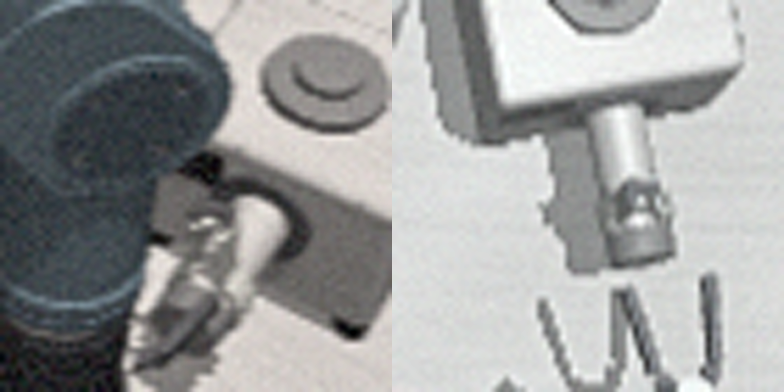

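The ears measure about 25 mm over all (35 mm before), so the clip is clicked shut. Carrying the pliers back to the board.

>>> {"op": "arm_command", "data": {"motion": [[[-0.8, 1.5, 0], 0, 0.7], [[-1.6, 2.9, 0], 0, 0.7], [[-1.6, 2.9, 0], 0, 0.7], [[-1.6, 2.9, 0], 0, 0.7], [[-1.6, 2.9, 0], 0, 0.7], [[-1.6, 2.9, 0], 0, 0.7], [[-1.6, 2.9, 0], 0, 0.7], [[-1.6, 2.9, 0], 0, 0.7], [[-1.6, 2.9, 0], 0, 0.7], [[-1.6, 2.9, 0], 0, 0.7], [[-1.6, 2.9, 0], 0, 0.7], [[-1.6, 2.9, 0], 0, 0.7], [[-1.6, 2.9, 0], 0, 0.7], [[-1.6, 2.9, 0], 0, 0.7], [[-1.6, 2.9, 0], 0, 0.7], [[-1.2, 2, 0], 0, 0.7], [[0, 0, 0], 5, 0.7], [[0, 0, 0], 6, 0.7], [[0, 0, 0], 6, 0.7], [[0, 0, 0], 4.2, 0.7]]}}

```text
t: 16.02
tcp_pos: [0.5281, 0.2332, 0.1418]
tcp_rot: [-0.283, -3.128, 0.001]
wrist_force: [0.1, -0.4, -1.8]
opening: 0.702
```

>>> {"op": "arm_command", "data": {"motion": [[[0, 0, 1.5], 0, 0.7], [[0, 0, 2], 0, 0.7], [[0, 0, 2], 0, 0.7], [[0, 0, 2], 0, 0.7], [[0, 0, 1.5], 0, 0.7], [[0, 0, 0], 0, 0.7], [[0, 0, 0], 0, 0.7]]}}

```text
t: 16.6
tcp_pos: [0.5278, 0.2328, 0.0518]
tcp_rot: [-0.276, -3.127, 0.002]
wrist_force: [-0.2, 0.0, -2.1]
opening: 0.702
```

```bash
python3 - <<'E'
from h import *
np.set_printoptions(precision=2,suppress=True,linewidth=150)
togo([.5322,.2356,.0055])
a,da=shot('side','s11');b,db=shot('top','t11')
c=lambda im,y0,y1,x0,x1,s:cv2.resize(im[y0:y1,x0:x1],None,fx=s,fy=s,interpolation=cv2.INTER_CUBIC)
Z=np.hstack([c(a,150,250,220,320,4),c(b,140,240,190,290,4)])
cv2.imwrite('pics/c13.png',np.clip(Z[...,::-1]*1.3,0,255).astype(np.uint8))
for n,d in(('top',db),('side',da)):
    F=inhand(n,d)
    for nm,a0,a1 in(('jaw',115,168),('grip',-60,-20)):
        m=(F[...,0]>a0)&(F[...,0]<a1)&(abs(F[...,1])<50)&(abs(F[...,2]-17)<18)
        k=F[m]
        if len(k)>5: print(n,nm,len(k),'fwd',k[:,0].min(),k[:,0].max(),'z pct',np.percentile(k[:,2],[5,25,50,75,95]))
E
```

```text
t 16.6 tcp [0.53 0.23 0.05] yang 79.93 open 0.702 F [-0.2  0.  -2.1] T [-0.06 -0.01 -0.02]
 tool shift cm [-0.39  0.36  4.63]
top jaw 57 fwd 115.47914899426054 162.69189520878703 z pct [ 3.97 10.39 13.09 16.51 20.44]
side jaw 69 fwd 116.23729065916221 159.61144827924508 z pct [ 0.23  5.22  8.95 12.17 15.32]
side grip 97 fwd -53.384960165832915 -20.669336151133244 z pct [ 5.54 10.85 19.79 25.8  28.92]
```

View pics/c13.png

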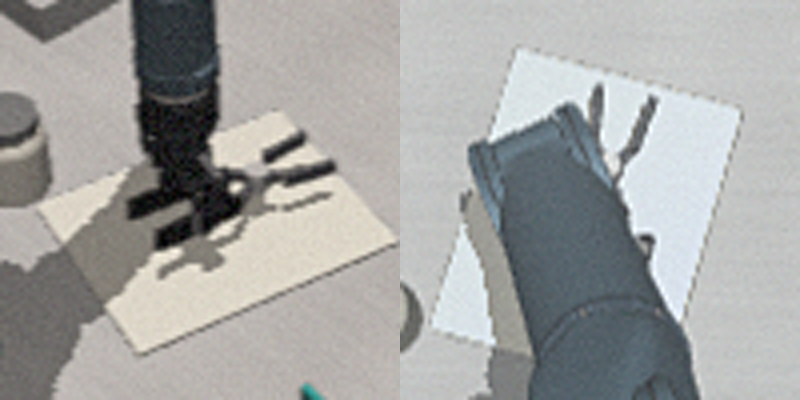

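>>> {"op": "arm_command", "data": {"motion": [[[0, 0, 1.2], 0, 0.7], [[0, 0, 1.2], 0, 0.7], [[0, 0, 0.8], 0, 0.7], [[0, 0, 0.6], 0, 0.7], [[0, 0, 0.4], 0, 0.7], [[0, 0, 0.2], 0, 0.7], [[0, 0, 0.1], 0, 0.7], [[0, 0, 0], 0, 0.7], [[0, 0, 0], 0, 0.7]]}}

```text
t: 17.45
tcp_pos: [0.529, 0.2328, 0.0081]
tcp_rot: [0.277, 3.129, 0.0]
wrist_force: [-1.4, -0.4, -2.0]
opening: 0.698
```

```bash
python3 - <<'E'
from h import *
togo([.5322,.2356,.0055])
E
```

```text
t 17.45 tcp [0.529  0.2328 0.0081] yang 79.89 open 0.698 F [-1.4 -0.4 -2. ] T [-0.05  0.03 -0.03]
 tool shift cm [-0.27  0.33  0.26]
```

>>> {"op": "arm_command", "data": {"motion": [[[0, 0, 0.1], 0, 0.7], [[0, 0, 0.1], 0, 0.7], [[0, 0, 0], 0, 0.7], [[0, 0, 0], 0, 0.7]]}}

```text
t: 17.78
tcp_pos: [0.5288, 0.233, 0.0061]
tcp_rot: [0.277, 3.129, 0.001]
wrist_force: [-1.4, 0.8, 1.7]
opening: 0.696
```

Contact: the force went from −2 to +1.7 N. Opening in small steps.

>>> {"op": "arm_command", "data": {"motion": [[[0, 0, 0.05], 0, 0.71], [[0, 0, 0.05], 0, 0.72], [[0, 0, 0], 0, 0.735], [[0, 0, 0], 0, 0.75], [[0, 0, 0], 0, 0.77], [[0, 0, 0], 0, 0.8], [[0, 0, 0], 0, 0.85], [[0, 0, 0], 0, 0.92], [[0, 0, 0], 0, 1], [[0, 0, 0], 0, 1], [[0, 0, 0], 0, 1]]}}

```text
t: 18.7
tcp_pos: [0.5286, 0.2328, 0.0048]
tcp_rot: [0.277, 3.129, -0.0]
wrist_force: [-0.2, -0.9, -0.4]
opening: 1.002
```

>>> {"op": "arm_command", "data": {"motion": [[[0, 0, -0.5], 0, 1], [[0, 0, -1], 0, 1], [[0, 0, -2], 0, 1], [[0, 0, -3], 0, 1], [[0, 0, -4], 0, 1], [[0, 0, -4], 0, 1], [[0, 0, -3], 0, 1], [[3, 0, -2], 0, 1], [[4, 0, 0], 0, 1], [[4, 0, 0], 0, 1], [[2, 0, 0], 0, 1], [[0, 0, 0], 0, 1], [[0, 0, 0], 0, 1]]}}

```text
t: 19.78
tcp_pos: [0.4002, 0.256, 0.2009]
tcp_rot: [0.274, 3.129, 0.002]
wrist_force: [0.8, 0.0, 0.6]
opening: 1.001
```

```bash
python3 - <<'E'
from h import *
np.set_printoptions(precision=4,suppress=True,linewidth=150)
togo([.5322,.2356,.2])
a,da=shot('side','s12');b,db=shot('top','t12')
c=lambda im,y0,y1,x0,x1,s:cv2.resize(im[y0:y1,x0:x1],None,fx=s,fy=s,interpolation=cv2.INTER_CUBIC)
Z=np.hstack([c(a,150,250,220,320,4),c(b,140,240,190,290,4)])
cv2.imwrite('pics/c14.png',np.clip(Z[...,::-1]*1.3,0,255).astype(np.uint8))
for n,p,d in(('side',a,da),('top',b,db)):
    P=pts(n,d); g=p.mean(-1)
    m=(P[...,0]>.45)&(P[...,0]<.72)&(P[...,1]>.12)&(P[...,1]<.33)&(P[...,2]>.018)&(P[...,2]<.06)&(g<115)
    q=P[m]; j=q[q[:,0]>.64]; r=q[q[:,0]<.55]
    for k in (j,r): 
        if len(k): print(n,len(k),k.min(0),k.max(0),'z95',np.percentile(k[:,2],95))
    f=filt(P)*1000
    e=f[(abs(f[...,0])<12)&(abs(f[...,1]-8)<40)&(f[...,2]>38)&(f[...,2]<62)]
    print(' ears',e[:,1].min(),e[:,1].max())
    for nm,cx,cy,zz in(('bottle',.74,-.02,.1),('jar',.46,.4,.05)):
        for tag,D in((n[0]+'12',d),(n+'0',load(n+'0')[1])):
            Q=pts(n,D); w=(np.hypot(Q[...,0]-cx,Q[...,1]-cy)<.07)&(Q[...,2]>zz)&(Q[...,2]<.2)
            print(' ',nm,tag,Q[w].mean(0))
E
```

```text
t 19.78 tcp [0.4002 0.256  0.2009] yang 80.01 open 1.001 F [0.8 0.  0.6] T [-0.03 -0.03 -0.05]
 tool shift cm [-13.35   0.28   0.1 ]
side 55 [0.6404 0.1674 0.0181] [0.6917 0.2367 0.0353] z95 0.03003507657493021
side 133 [0.4706 0.1961 0.018 ] [0.55   0.2701 0.0386] z95 0.03641773566291882
 ears -9.150834505414151 14.84269446797762
  bottle s12 [ 0.7332 -0.0291  0.1403]
  bottle side0 [ 0.7326 -0.0289  0.1399]
  jar s12 [0.4532 0.4261 0.0826]
  jar side0 [0.4569 0.4273 0.084 ]
top 49 [0.6404 0.1743 0.0183] [0.689  0.2371 0.0342] z95 0.032951878776582434
top 118 [0.4724 0.1971 0.0203] [0.55   0.2723 0.0421] z95 0.03864699518093994
 ears -7.2451038306772615 15.486509501177128
  bottle t12 [ 0.7364 -0.0202  0.1416]
  bottle top0 [ 0.7358 -0.0201  0.1419]
  jar t12 [0.4625 0.4399 0.0944]
  jar top0 [0.4621 0.4326 0.0918]
```

View pics/c14.png

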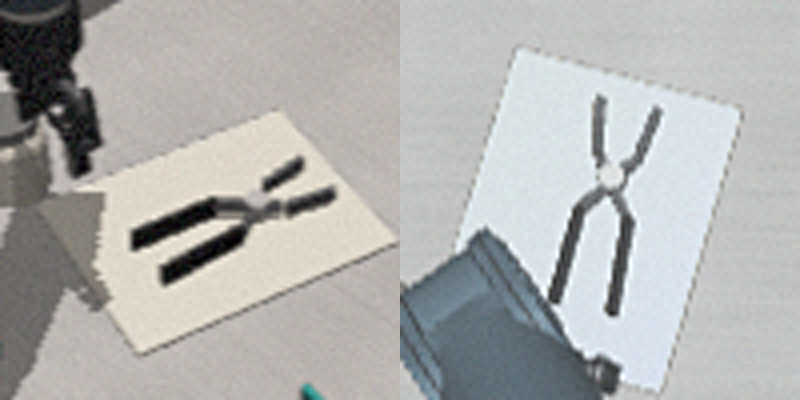

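View pics/t12.png

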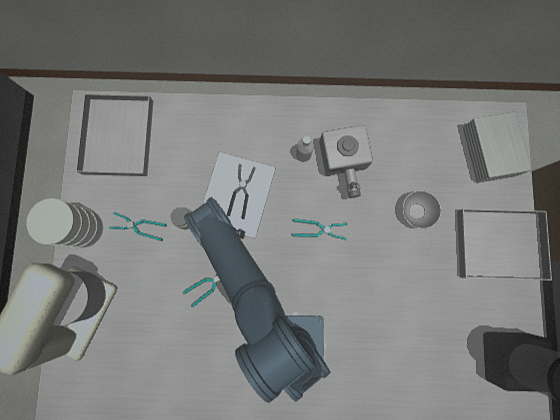

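The pliers lie flat on the board with the hinge near (242,184), the clip still measures about 24–25 mm, bottle and jar have not moved, the bowl looks unmoved, and the robot touches nothing. Handing in.

```bash
python3 - <<'E'
from h import *
print(manip.sign_off())
E
```

```text
the job is handed in; nothing more can be done
None
```

The clip is clicked shut and the pliers are back flat on the board, let go. I handed the job in at about 20 s of the 64 s allowed; it gives no verdict.

- **How it went:** I picked up the black-gripped pliers and straddled the ears from the pipe's free end. I squeezed with the grip limited to 25 N until the fingers stalled at 36 mm over the grips, then opened, backed out and set the pliers down.
- **Clip:** the ears measured about 35 mm over all before the squeeze. Afterwards the side view gave 24–25 mm, as a shut clip should. The top view gave about 23 mm, because it shows few points on one ear.
- **Pliers:** they lie level on the board with the hinge well inside its edges. The gripper is fully open and well clear, and the wrist force is near zero.
- **Bystanders:** bottle and jar read the same as at the start, apart from up to 7 mm on the jar, which the arm partly hides. I checked the bowl only by eye; it looks unmoved.
- **Lean not matched:** the moves available could not tilt the tool, so the pliers stayed upright against the clip's lean of about 0.17 rad. That is inside the 0.25 rad limit. I centred the jaws a few millimetres against the lean, so the closing jaws turned the clip a little more upright.
- **View disagreement:** the two cameras differed by up to 2 mm on where the jaws were, about the calibration tolerance. I used values between them.

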